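# Dial open the battery cradle and draw out the pack

### The job

Unlock the battery cradle with its dial: by the upright handle turn it clockwise, passing the one-rib mark once and stopping with the handle at it the second time; turn back counter-clockwise, passing the two-rib mark once and stopping at it the second time; then turn clockwise straight to the three-rib mark, pausing a moment at each stop and not overrunning any of them. Then swing the hold-down bar up and right over until it leans open by itself, and slide the freed battery pack along its tray, out from under the bar, until it meets the front lip; leave it lying flat there with the bar open. Leave the pliers, the spool and the meter where they are.

Things in the scene. Friction and masses are not known exactly. Their poses are not given: they have to be found in the camera images.
- cradle: fixed battery cradle: aluminium base plate 8 mm thick, x -155..115, y -160..190 mm in this frame (origin on the table, turned only about the vertical, -x roughly to the robot). Round grey housing, 168 mm across, top 50 mm above the table, on the +y half. Tray for the pack along x on the -y half, centre line y = -65 mm, side rails 57.6 mm apart inside, tops 20 mm above the table
- lip (a point): middle of the inner face of the tray's front (-x) lip, at (-135, -65) mm in the cradle's frame, on the base plate 8 mm above the table. The lip is 6 mm thick, its top 20 mm above the table. The tray's rear stop, top 38 mm, is 228 mm behind it
- dial_axis (a point): centre of the dial's top face, 58 mm above the table, at (0, 100) mm in the cradle's frame. Dial: aluminium disc 100 mm across, vertical axis. As in a padlock it drags two hidden tumblers with nearly a turn of lost motion each, so overrunning a stop by more than 0.2 rad is not mended by coming back. It stays where it is left
- handle_top (a point): centre of the top of the dial's upright black handle, which is also its pointer: a cylinder 20 mm across, 50 mm high (58 to 108 mm above the table), standing 45 mm from the dial's axis. It spins freely about its own axis, so it can be held and led round in a circle without turning the hand, with 1 to 2 N
- dial (a joint): dial angle, rad, growing clockwise seen from above and counting whole turns; starts at 1.0 to 3.0. handle = axis + 45 mm * (-sin, -cos) in the cradle's x, y; 0 points to the bar. One-rib mark: 3.70, the second time 9.98. Two-rib mark: turning back 8.48, the second time 2.20. Three-rib mark: 5.10. Stop within 0.17 rad (8 mm at the handle) for 0.3 s
- mark_one (a point): the one-rib mark: one white radial rib (22 x 5 mm, 4 mm high) on the housing top around the dial, 67 mm from the dial's axis; this point is on top of its centre, 54 mm above the table
- mark_two (a point): the two-rib mark: two such ribs side by side 10 mm apart; this point is midway between them
- mark_three (a point): the three-rib mark: three such ribs side by side 10 mm apart; this point is on the middle one
- bar_hinge (a point): centre of the hold-down bar's hinge pin, 58 mm above the table, at (0, -135) mm in the cradle's frame; the pin runs along the cradle's x. The bar is a steel strip 24 mm wide and 186 mm long, from the hinge along +y to the dial, its top 63 mm above the table when shut; at its free end a hook reaches 40 mm down into the housing, and stands out towards the pack's side when the bar is up
- bar (a joint): angle of the hold-down bar, rad: 0 lying level across the pack, growing as its free end (next to the dial) rises; range 0 to 2.0. A hook in the housing locks it at 0 (0.02 rad of play) until the combination is dialled. It balances near 1.5: let go below that it falls shut, beyond it falls over to 2.0 and stays
- bar_grip (a point): where to hold the bar: on the axis of the near (-x) half of its T-handle, 35 mm from the bar's middle. T-handle: dark steel rod 12 mm across, 110 mm long, parallel to the hinge pin; when shut it lies 130 mm from the hinge towards the dial, 28 mm above the hinge (86 mm above the table). Lifting takes about 2 N there
- pack: black battery pack, 110 (x) x 54 (y) x 45 mm high, 0.3 to 0.6 kg; origin at the centre of its underside, on the base plate 8 mm above the table; axes as the cradle's. A cross rib on top, 10 (x) x 50 mm, 15 mm high, at x = -12 mm, just behind the bar, keeps it from sliding until the bar is up. Starts at (35, -65) mm in the cradle's frame; against the lip it is at (-80, -65)
- pliers: bystander: yellow-handled pliers lying flat, about 160 mm long, origin at the pivot end of the handles
- spool: bystander: white solder spool standing on its flange, 64 mm across, 50 mm high
- meter: bystander: yellow hand multimeter lying on its back, 145 x 78 x 34 mm
Mind the look-alikes: they are no part of the job. Of the things shaped like the pack, the black one is meant.

How it is judged (in metres and radians):
On the way, in this order (a step that is already met when the one before it is completed fails the run):
1. dial turned clockwise past the one-rib mark once and stopped at it the second time (within 0.17 rad) (value of joint dial between 9.813 and 10.153 rad), for 0.3 s.
2. dial turned back past the two-rib mark once and stopped at it the second time (within 0.17 rad) (value of joint dial between 2.03 and 2.37 rad), for 0.3 s.
3. dial turned clockwise and stopped at the three-rib mark (within 0.17 rad) (value of joint dial between 4.93 and 5.27 rad), for 0.3 s.
4. hold-down bar swung up and over (beyond 1.6 rad) (value of joint bar above 1.6 rad), for 0.2 s.
At the end, for the whole second after the job is handed in: the bar is open beyond 1.6 rad; the pack lies flat on the base plate in its tray (tilt under 0.08 rad, within 4 mm of the plate and 10 mm of the tray's centre line), its front within 15 mm of the front lip, at rest and released (value of joint bar above 1.6 rad and x of pack in the frame of cradle between -0.09 and -0.065 m and y of pack in the frame of cradle between -0.075 and -0.055 m and z of pack in the frame of cradle below 0.012 m and angle between pack's own z axis and vertical below 0.08 rad and linear speed of pack below 0.02 m/s); the robot touches nothing.
It fails at once if the pliers is displaced by more than 30 mm (distance of pliers from where it was at the start of the episode above 0.03 m).
It fails at once if the spool is displaced by more than 30 mm (distance of spool from where it was at the start of the episode above 0.03 m).
It fails at once if the meter is displaced by more than 30 mm (distance of meter from where it was at the start of the episode above 0.03 m).
It also fails if it takes over 72 s, if anything falls off the work surface, if the arm or the gripper's body presses on something with over 40 N, if the wrist force passes 120 N, or if a joint passes its speed limit or range.

### The arm

A 7-joint arm with a two-finger parallel gripper is mounted at the origin on the work surface. World frame = base frame: x ahead of the robot, y to its left, z up, the work surface at z = 0. Lengths are in mm, angles in rad, forces in N, time in s.
With the tool pointing down it reaches from about 425 to 875 mm from the base axis. Payload 4.7 kg.
Tool frame: the origin (TCP) lies on the centre line of the jaws, within the pads' length; the fingertips stand 25 mm ahead of it and the grasp point (between the pads) lies 6 mm ahead of it; z points along the fingers, y is the line along which they close (so a half turn about z gives the same grasp; the last joint's range is limited). The gripper opens to 85 mm and grips with 20 to 120 N. Pads are 22 mm wide; open, the fingers measure 114 mm over their backs; the gripper's body (76 mm by 85 mm) begins 54 mm behind the grasp point. The pads swing forward as they close: fully open they stand 13 mm farther back than shut.
Start: joints at [1.194, 0.321, -0.07, 1.45, 0.023, 1.371, -0.057], TCP at [247.586, -601.019, 256.349] pointing down, gripper open.
Joint ranges: [-2.86, 2.86], [-0.3, 2.09], [-1.38, 1.24], [0.06, 2.45], [-1.56, 4.7], [0.09, 2.05], [-2.69, 2.69]. Speed limits (rad/s): [2.57, 2.57, 3.14, 3.14, 3.14, 3.14, 3.14].

### API

Orientations are given as a rotation vector (axis times angle).
In Python, from rig import arm gives the robot as it stands.
- The arm moves only by the shell command python3 -m handwheel 'ROWS' [FORCE]. ROWS is text: rows parted by semicolons, each of 7 numbers parted by spaces: the closure, from 0 (fully open) to 1 (shut), then the shift along the tool's x, y, z as a fraction of full scale, then the turn, a rotation vector about the tool's x, y, z as a fraction of full scale. A call has 1 to 8 rows; each row is the pose to reach, as a shift and turn from the pose commanded when the call began, along the tool's axes at that moment; what a row does not reach only later rows make up. Full scale, the value 1, is 200 mm for a shift and 0.5 rad for a turn. A row lasts 1/10 s, in which the tool goes at most 50 mm and 8.59 degrees, less where a joint would pass 70% of its speed; a pose out of reach is approached as far as the arm can. A call with a number of a shift or a turn outside -1 to 1 is refused whole. A call with a gripper value outside its range is refused whole. The fingers move at their own pace and stop on an object; FORCE is the grip in N (left out, the last holds). Time passes only in rows, so rows that repeat a pose let the fingers close. It gives the time, the measured TCP pose, the force, the opening and the grip force at its end, in the units of the state.
- arm.read_state(): the state, without advancing time (a new reading comes with each control period).
- arm.grab_frame(name): name is "scene" or "top" or "wrist"; returns a dict with "img" (420x560x3 uint8, red, green, blue), "vertical_fov" (degrees; the focal length in pixels is half the picture's height over the tangent of half this angle, whatever the lens; pixels are square), "cx", "cy" (the principal point, pixels), "position" and "rotation" of the camera in the world. Camera axes: x right, y down, z forward; pixel columns grow to the right and rows downward; lengths in mm; the calibration is good to about 2 mm. The wrist camera is an equidistant fisheye: a pixel r from the principal point sees the ray r / f radians off the axis. A picture is of the moment at which its call begins. There is no depth.
- arm.sign_off(): hands the job in; it is judged then, once.
The state is a dict: "time_s": time; "joint_pos": joint angles; "joint_vel": joint speeds; "effort": joint torques, N m; "position": TCP position; "tcp_rot": TCP orientation; "ft_force": force on the tool from outside, world axes, zero at the start; "torque": the same for the moment, N m; "opening": finger opening in mm; "finger_force": force on a finger pad.
Only numpy, scipy, OpenCV 4.12 (cv2) and the standard library are available. Lean on these libraries where they do the work, as an engineer would, in place of code of your own. Each camera call takes 0.05 s, during which the arm holds its last target. There are 200 camera calls.

## Working session

There is one attempt and no reset: what is moved stays moved. The work goes in short steps, Python scripts to look and compute and a shell command to move; the robot and the scene stay as the last step left them, time stands still between calls to the robot, and variables do not carry over. Pictures are saved under pics/ and viewed, at most 10 in all, crops included, and the job is handed in when it is done.

```bash
mkdir -p pics; ls; cat > h.py <<'E'
import numpy as np, cv2
from rig import arm
from scipy.spatial.transform import Rotation as R
def save(n,f):
    cv2.imwrite(f'pics/{f}.png', cv2.cvtColor(G(n)['img'],cv2.COLOR_RGB2BGR))
def G(n):
    g=arm.grab_frame(n); return g
def ray(g,u,v,fish=False):
    H=g['img'].shape[0]; f=H/2/np.tan(np.radians(g['vertical_fov'])/2)
    x,y=u-g['cx'],v-g['cy']
    if fish:
        r=np.hypot(x,y); t=r/f; d=np.array([x/r*np.sin(t),y/r*np.sin(t),np.cos(t)])
    else: d=np.array([x/f,y/f,1.])
    return np.array(g['position']),np.array(g['rotation'])@d
def at(g,u,v,z,fish=False):
    p,d=ray(g,u,v,fish); return p+d*(z-p[2])/d[2]
E
python3 - <<'E'
from h import *
import pickle
for n in ['scene','top']:
    g=G(n); pickle.dump(g,open(n+'.pkl','wb'))
    im=cv2.cvtColor(g['img'],cv2.COLOR_RGB2BGR)
    cv2.imwrite(f'pics/{n}1.png',cv2.resize(im,(784,588),interpolation=cv2.INTER_CUBIC))
    print(n,g['vertical_fov'],g['cx'],g['cy'],g['position'],g['rotation'])
print(arm.read_state())
E
```

```text
pics
scene 55.89799664388974 280.70079352038675 208.6807873670349 [1109.70222548  462.44692496  650.97831721] [-0.96478958 -2.37256947  1.11816196]
top 49.153507712520195 271.42733560647366 208.6778551130728 [ 457.62230619   21.15088733 1084.53195872] [-2.1693787   2.11221702 -0.19888048]
{'time_s': 0.1, 'joint_pos': array([ 1.19409326,  0.32174253, -0.07010878,  1.45155165,  0.02261752,
        1.37080559, -0.05690743]), 'joint_vel': array([-0.00090051, -0.00296386,  0.00071413, -0.00108424, -0.00103357,
       -0.00104139, -0.00182564]), 'effort': array([-2.31441645e-04, -4.94878578e+01, -3.84208029e-01, -3.15214348e+01,
        1.28260249e-02,  7.36171991e-03, -1.12920208e-05]), 'position': array([ 247.40397414, -600.59962546,  255.33783322]), 'tcp_rot': array([-3.08016087e+00, -6.09721877e-01,  6.82324293e-04]), 'ft_force': array([1.07713917, 1.60164192, 0.2865032 ]), 'torque': array([ 0.06711426,  0.0237775 , -0.03230828]), 'finger_force': 0.0, 'opening': 85.10038975342941}
```

View pics/top1.png

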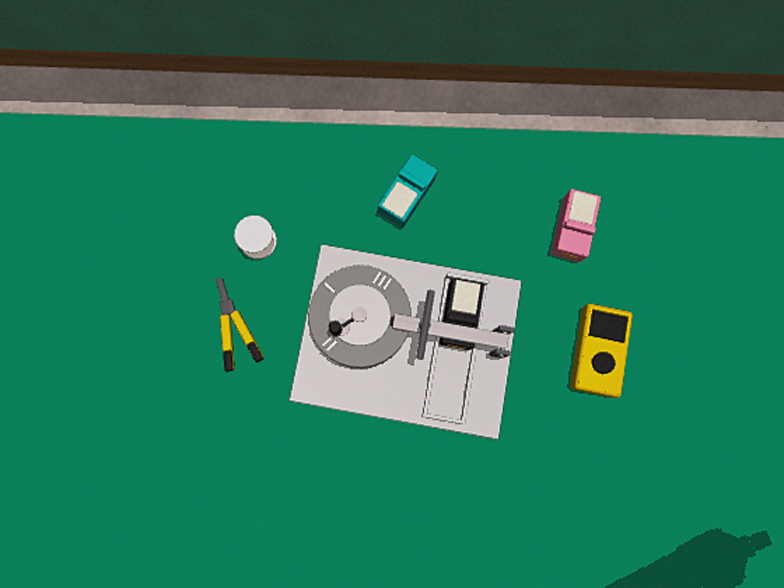

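View pics/scene1.png

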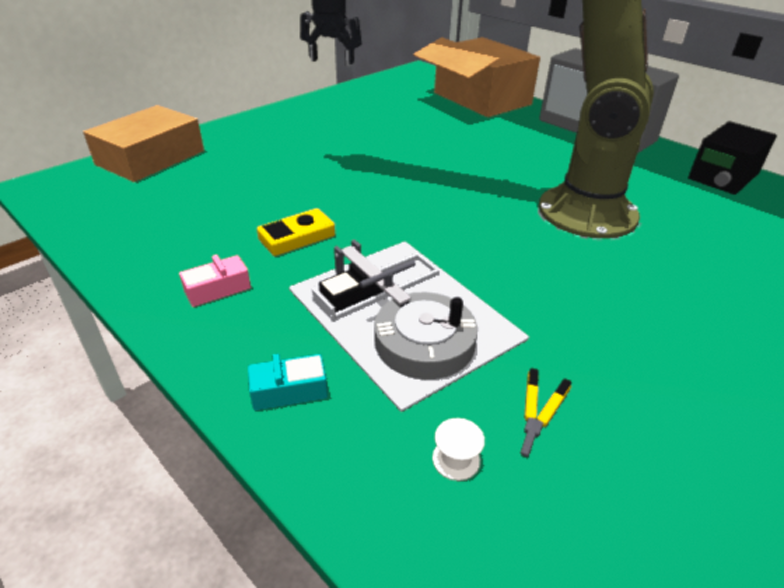

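```bash
sed -i "s/np.array(g\['rotation'\])@d/R.from_rotvec(g['rotation']).as_matrix()@d/" h.py
python3 - <<'E'
from h import *
import pickle
g=pickle.load(open('top.pkl','rb'))
im=cv2.cvtColor(g['img'],cv2.COLOR_RGB2BGR)[168:318,200:380]
cv2.imwrite('pics/topc.png',cv2.resize(im,(720,600),interpolation=cv2.INTER_CUBIC))
# plate outline: non-green region
hsv=cv2.cvtColor(g['img'],cv2.COLOR_RGB2HSV)
m=((hsv[...,1]<60)&(hsv[...,2]>60)).astype(np.uint8); m[:168]=0; m[:, :200]=0; m[:,380:]=0
m=cv2.morphologyEx(m,cv2.MORPH_CLOSE,np.ones((9,9)))
c=max(cv2.findContours(m,cv2.RETR_EXTERNAL,cv2.CHAIN_APPROX_NONE)[0],key=cv2.contourArea)
q=cv2.approxPolyDP(c,8,True)[:,0]; print(q)
from scipy.optimize import least_squares
def fit(uv):
    W=np.array([at(g,u,v,8)[:2] for u,v in uv])
    C=np.array([[115,190],[115,-160],[-155,-160],[-155,190]])
    f=lambda p:((R.from_euler('z',p[2]).as_matrix()[:2,:2]@C.T).T+p[:2]-W).ravel()
    s=least_squares(f,[550,0,0]); return s.x,s.fun.round(1),W.round()
for r in fit(np.array([[321,245],[521,281],[498,438],[290,401]])/1.4): print(r)
s=q[np.argsort(q.sum(1))]
E
```

```text
[[229 175]
 [207 286]
 [355 313]
 [371 200]]
[ 5.79112269e+02 -6.08531485e+01 -1.51328755e-01]
[ 1.1  0.9  1.4 -1.  -2.  -1.3 -0.5  1.3]
[[ 720.  109.]
 [ 667. -235.]
 [ 404. -194.]
 [ 455.  149.]]
```

View pics/topc.png

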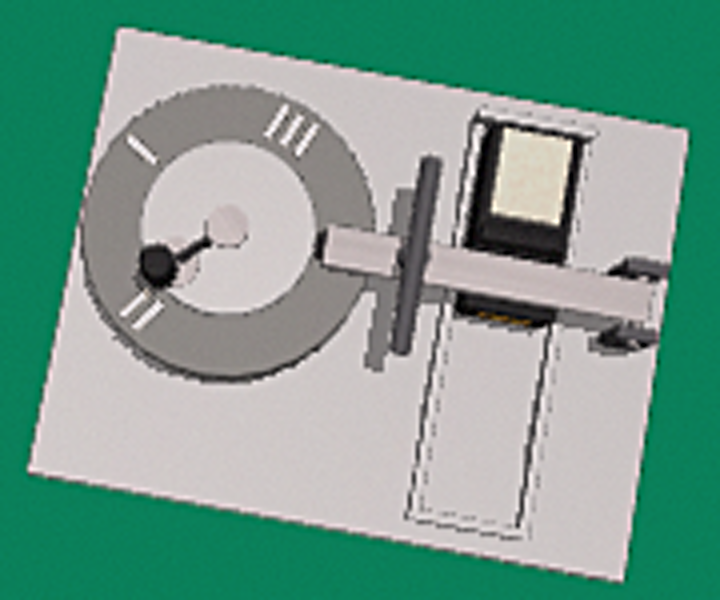

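```bash
python3 - <<'E'
from h import *
import pickle
from scipy.optimize import least_squares
g=pickle.load(open('top.pkl','rb'))
uv=np.array([[118,28],[690,130],[622,580],[30,471]])/4+[200,168]
W=np.array([at(g,u,v,8)[:2] for u,v in uv])
C=np.array([[115,190],[115,-160],[-155,-160],[-155,190]])
rot=lambda a:R.from_euler('z',a).as_matrix()[:2,:2]
s=least_squares(lambda p:((rot(p[2])@C.T).T+p[:2]-W).ravel(),[550,0,0]); p=s.x
print(p,s.fun.round(1))
inv=lambda w:rot(p[2]).T@(w[:2]-p[:2])
def show(n,g,u,v,z):
    c=inv(at(g,u,v,z)); print(n,c.round(1),'ang',(np.arctan2(-c[0],-(c[1]-100))%(2*np.pi)).round(3),'r',np.hypot(c[0],c[1]-100).round(1))
T=lambda n,u,v,z:show(n,g,u/4+200,v/4+168,z)
T('handle',157,262,108);T('one',142,149,54);T('two',142,309,54);T('three',292,128,54);T('dialhub',227,226,60)
T('T-handle near end',400,350,86);T('T far',430,160,86)
g2=pickle.load(open('scene.pkl','rb'))
S=lambda n,u,v,z:show(n,g2,u/1.4,v/1.4,z)
S('s handle',456,301,108);S('s hub',427,318,60);S('s one',432,352,54);S('s two',468,323,54);S('s three',386,328,54)
for u,v,c in [(404,242,0),(527,338,0),(403,409,0),(290,290,0)]: print(inv(at(g2,u/1.4,v/1.4,8)).round(1))
E
```

```text
[ 5.79521329e+02 -6.12989542e+01 -1.53515090e-01] [ 1.9  0.7  0.9 -0.8 -1.6 -1.8 -1.2  1.9]
handle [-31.8 132.2] ang 2.362 r 45.2
one [ 35.8 156.6] ang 3.705 r 67.0
two [-53.7 139.3] ang 2.202 r 66.5
three [63.2 74.8] ang 5.092 r 68.1
dialhub [  0.3 100.7] ang 3.481 r 0.8
T-handle near end [-52.9  -5. ] ang 0.467 r 117.6
T far [53.2 -3.8] ang 5.809 r 116.6
s handle [-25.9 135.9] ang 2.517 r 44.2
s hub [ -0.9 100.6] ang 2.199 r 1.1
s one [ 36.8 160.2] ang 3.69 r 70.6
s two [-52.1 142.6] ang 2.256 r 67.3
s three [63.  77.1] ang 5.061 r 67.1
[-149.2 -155.5]
[-147.1  192.4]
[114.3 193. ]
[ 119.2 -147.5]
```

```bash
cat >> h.py <<'E'
P=np.array([579.5,-61.3]); A=-0.1535
RC=R.from_euler('z',A)*R.from_euler('x',np.pi)   # wanted tool: x=cradle x, y=-cradle y, down
def toW(x,y,z): return np.append(P+R.from_euler('z',A).as_matrix()[:2,:2]@[x,y],z)
def toC(w): 
    c=R.from_euler('z',A).as_matrix()[:2,:2].T@(np.array(w[:2])-P); return np.append(c,w[2]).round(1)
def go(x,y,z,tilt=0):
    """rows' numbers from the measured pose to TCP at cradle (x,y,z); tilt about tool x"""
    s=arm.read_state(); r=R.from_rotvec(s['tcp_rot'])
    d=r.inv().apply(toW(x,y,z)-s['position']); t=(r.inv()*RC*R.from_rotvec([tilt,0,0])).as_rotvec()
    print('shift',(d/200).round(3),'turn',(t/.5).round(3),'at',toC(s['position']),'F',s['ft_force'].round(1),'open',round(s['opening'],1),'t',s['time_s'])
E
python3 -c "
from h import *
go(-32,132,200)"
```

```text
shift [ 2.767 -2.508  0.281] turn [-3.000e-03  1.000e-03  1.089e+00] at [-245.7 -583.7  255.3] F [1.1 1.6 0.3] open 85.1 t 0.1
```

```bash
r="0 .92 -.84 0 0 0 0"; 
python3 -m handwheel '0 .92 -.84 0 0 0 0;0 .92 -.84 0 0 0 0;0 .92 -.84 0 0 0 0;0 .92 -.84 0 0 0 0;0 .92 -.84 0 0 0 0;0 .92 -.84 0 0 0 0'
python3 -m handwheel '0 .92 -.84 0 0 0 0;0 .92 -.84 0 0 0 0;0 .92 -.84 0 0 0 0;0 .92 -.84 0 0 0 0;0 .92 -.84 0 0 0 0;0 .92 -.84 0 0 0 0'
python3 -m handwheel '0 .92 -.84 0 0 0 1;0 .92 -.84 0 0 0 1;0 .92 -.84 0 0 0 1;0 .92 -.84 0 0 0 1;0 .92 -.84 0 0 0 1;0 .92 -.84 0 0 0 1;0 .92 -.84 0 0 0 1'
python3 -c "
from h import *
go(-32,132,200)"
```

```text
time_s: 0.7
position: [358.1, -368.4, 256.5]
tcp_rot: [-3.076, -0.627, -0.003]
ft_force: [0.0, 0.1, -0.5]
opening: 85.4
finger_force: 0.0
time_s: 1.3
position: [462.4, -142.8, 256.5]
tcp_rot: [-3.076, -0.628, -0.003]
ft_force: [-0.4, 0.1, 1.0]
opening: 85.5
finger_force: 0.0
time_s: 2.0
position: [566.4, 79.7, 255.8]
tcp_rot: [-3.134, 0.161, 0.001]
ft_force: [0.2, 0.1, 0.0]
opening: 85.5
finger_force: 0.0
shift [0.011 0.028 0.279] turn [-0.006  0.002  0.102] at [-34.5 137.3 255.8] F [0.2 0.1 0. ] open 85.5 t 2.0
```

```bash

python3 -m handwheel '0 .01 .03 .28 0 0 .1;0 .01 .03 .5 0 0 .1;0 .01 .03 .5 0 0 .1;0 .01 .03 .5 0 0 .1'
python3 - <<'E'
from h import *
go(-32,132,150)
g=G('wrist'); cv2.imwrite('pics/w1.png',cv2.cvtColor(g['img'],cv2.COLOR_RGB2BGR))
import pickle; pickle.dump(g,open('w1.pkl','wb')); print(g['vertical_fov'],g['position'],g['cx'],g['cy'])
E
```

```text
time_s: 2.4
position: [567.0, 67.6, 156.3]
tcp_rot: [3.131, -0.252, -0.003]
ft_force: [0.9, 0.3, 1.0]
opening: 85.4
finger_force: 0.0
shift [ 0.    -0.033  0.032] turn [ 0.001  0.004 -0.014] at [-32.1 125.5 156.3] F [0.9 0.3 1. ] open 85.4 t 2.4
65.70646984690485 [642.39323613  54.14292999 273.5381364 ] 282.9042591100006 216.99918427555468
```

View pics/w1.png

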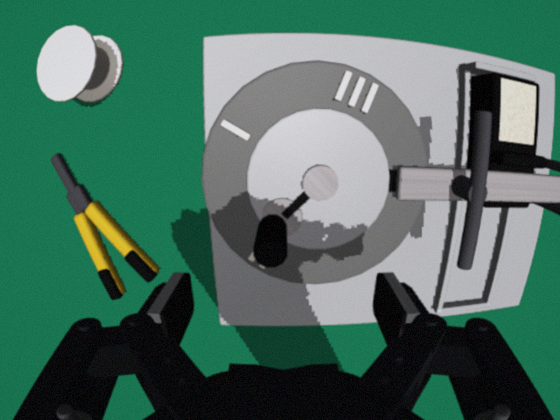

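```bash

python3 - <<'E'
from h import *
import pickle; g=pickle.load(open('w1.pkl','rb'))
for n,u,v,z in [('handle',269,254,108),('hub',321,182,60),('one',235,130,54),('three',357,90,54)]:
    c=toC(at(g,u,v,z,True)); print(n,c,np.arctan2(-c[0],100-c[1])%6.283, np.hypot(c[0],c[1]-100))
E
```

```text
handle [-28.3 131.8 108. ] 2.414365061316675 42.56912026340221
hub [ 2.7 98.3 60. ] 5.27412523546192 3.190611226708765
one [ 37.9 155.8  54. ] 3.7380446037804225 67.45405843980035
three [65.5 73.7 54. ] 5.0940254928631195 70.5828591089933
```

```bash

python3 -m handwheel '0 .005 -.035 .03 0 0 0;0 .005 -.035 .03 0 0 0;0 .005 -.035 .15 0 0 0;0 .005 -.035 .3 0 0 0;0 .005 -.035 .3 0 0 0;0 .005 -.035 .3 0 0 0'
python3 -c "
from h import *
go(-31,133,95)"
```

```text
time_s: 3.05
position: [569.7, 76.2, 97.2]
tcp_rot: [-3.132, 0.249, -0.0]
ft_force: [0.6, -0.2, 0.9]
opening: 85.3
finger_force: 0.0
shift [-0.002  0.007  0.011] turn [-0.    -0.001 -0.01 ] at [-30.7 134.4  97.2] F [ 0.6 -0.2  0.9] open 85.3 t 3.05
```

```bash

python3 -m handwheel '1 0 .005 .01 0 0 0;1 0 .005 .01 0 0 0;1 0 .005 .01 0 0 0;1 0 .005 .01 0 0 0;1 0 .005 .01 0 0 0;1 0 .005 .01 0 0 0;1 0 .005 .01 0 0 0;1 0 .005 .01 0 0 0' 30
python3 -c "
from h import *
go(-31,133,95)"
```

```text
time_s: 3.85
position: [569.7, 74.8, 94.8]
tcp_rot: [3.132, -0.25, 0.001]
ft_force: [-1.0, -0.7, 4.6]
opening: 19.1
finger_force: 29.4
shift [-0.002  0.    -0.001] turn [ 0.    -0.002 -0.011] at [-30.5 133.   94.8] F [-1.  -0.7  4.6] open 19.1 t 3.85
```

```bash
cat > circ.py <<'E'
import numpy as np, sys
def table(a,b,n,hold=0):
    th=np.append(np.linspace(a,b,n+1),[b]*hold)
    f=lambda t:np.array([-.225*np.sin(t),.225*np.cos(t)])
    pos=f(a)                       # commanded so far, with rounding carried
    for i in range(1,len(th),8):
        k=th[i:i+8]; d=[np.round(f(t)-pos,3) for t in k]
        print('; '.join(f'1 {x:g} {y:g} 0 0 0 0' for x,y in d)); pos=pos+d[-1]
table(float(sys.argv[1]),float(sys.argv[2]),int(sys.argv[3]),int(sys.argv[4]))
E
python3 circ.py 2.394 9.98 32 0
```

```text
1 0.043 -0.031 0 0 0 0; 1 0.092 -0.052 0 0 0 0; 1 0.145 -0.06 0 0 0 0; 1 0.198 -0.055 0 0 0 0; 1 0.248 -0.039 0 0 0 0; 1 0.294 -0.011 0 0 0 0; 1 0.331 0.027 0 0 0 0; 1 0.358 0.073 0 0 0 0
1 0.016 0.051 0 0 0 0; 1 0.02 0.104 0 0 0 0; 1 0.011 0.156 0 0 0 0; 1 -0.01 0.205 0 0 0 0; 1 -0.042 0.248 0 0 0 0; 1 -0.084 0.281 0 0 0 0; 1 -0.131 0.305 0 0 0 0; 1 -0.183 0.316 0 0 0 0
1 -0.054 -0.001 0 0 0 0; 1 -0.105 -0.015 0 0 0 0; 1 -0.152 -0.04 0 0 0 0; 1 -0.191 -0.076 0 0 0 0; 1 -0.221 -0.12 0 0 0 0; 1 -0.24 -0.17 0 0 0 0; 1 -0.247 -0.222 0 0 0 0; 1 -0.241 -0.275 0 0 0 0
1 0.018 -0.05 0 0 0 0; 1 0.047 -0.095 0 0 0 0; 1 0.086 -0.131 0 0 0 0; 1 0.133 -0.157 0 0 0 0; 1 0.184 -0.171 0 0 0 0; 1 0.237 -0.173 0 0 0 0; 1 0.289 -0.163 0 0 0 0; 1 0.338 -0.14 0 0 0 0
```

```bash

python3 -m handwheel '1 0.043 -0.031 0 0 0 0; 1 0.092 -0.052 0 0 0 0; 1 0.145 -0.06 0 0 0 0; 1 0.198 -0.055 0 0 0 0; 1 0.248 -0.039 0 0 0 0; 1 0.294 -0.011 0 0 0 0; 1 0.331 0.027 0 0 0 0; 1 0.358 0.073 0 0 0 0'
python3 -c "
from h import *
c=toC(arm.read_state()['position']);print(np.arctan2(-c[0],100-c[1])%6.283, np.hypot(c[0],c[1]-100))
go(-45*np.sin(4.29),100-45*np.cos(4.29),95)"
```

```text
time_s: 4.65
position: [638.7, 50.2, 94.8]
tcp_rot: [-3.13, 0.248, -0.002]
ft_force: [-1.6, 1.0, 6.2]
opening: 18.9
finger_force: 29.5
4.277959352408303 45.63551248753541
shift [-0.002  0.004 -0.001] turn [-0.003 -0.002 -0.009] at [ 41.4 119.2  94.8] F [-1.6  1.   6.2] open 18.9 t 4.65
```

Forces are small, tracking is good. Next two calls, then check before the final part.

```bash

python3 -m handwheel '1 0.016 0.051 0 0 0 0; 1 0.02 0.104 0 0 0 0; 1 0.011 0.156 0 0 0 0; 1 -0.01 0.205 0 0 0 0; 1 -0.042 0.248 0 0 0 0; 1 -0.084 0.281 0 0 0 0; 1 -0.131 0.305 0 0 0 0; 1 -0.183 0.316 0 0 0 0'
python3 -m handwheel '1 -0.054 -0.001 0 0 0 0; 1 -0.105 -0.015 0 0 0 0; 1 -0.152 -0.04 0 0 0 0; 1 -0.191 -0.076 0 0 0 0; 1 -0.221 -0.12 0 0 0 0; 1 -0.24 -0.17 0 0 0 0; 1 -0.247 -0.222 0 0 0 0; 1 -0.241 -0.275 0 0 0 0'
python3 -c "
from h import *
c=toC(arm.read_state()['position']);print(np.arctan2(-c[0],100-c[1])%6.283, np.hypot(c[0],c[1]-100))
go(-45*np.sin(8.0835),100-45*np.cos(8.0835),95)"
```

```text
time_s: 5.45
position: [592.1, -7.3, 94.8]
tcp_rot: [-3.13, 0.25, -0.003]
ft_force: [1.5, 3.3, 5.0]
opening: 19.2
finger_force: 29.5
time_s: 6.25
position: [552.9, 53.5, 94.7]
tcp_rot: [3.129, -0.251, 0.001]
ft_force: [4.4, -2.5, 5.7]
opening: 19.3
finger_force: 29.8
1.781734090634953 44.895099955340335
shift [ 0.    -0.004 -0.001] turn [ 0.005 -0.002 -0.013] at [-43.9 109.4  94.7] F [ 4.4 -2.5  5.7] open 19.3 t 6.25
```

```bash

python3 -m handwheel '1 0.018 -0.05 0 0 0 0; 1 0.047 -0.095 0 0 0 0; 1 0.086 -0.131 0 0 0 0; 1 0.133 -0.157 0 0 0 0; 1 0.184 -0.171 0 0 0 0; 1 0.237 -0.173 0 0 0 0; 1 0.289 -0.163 0 0 0 0; 1 0.338 -0.14 0 0 0 0'
python3 -m handwheel '1 0 0 0 0 0 0;1 0 0 0 0 0 0;1 0 0 0 0 0 0;1 0 0 0 0 0 0;1 0 0 0 0 0 0;1 0 0 0 0 0 0'
python3 -c "
from h import *
c=toC(arm.read_state()['position']);print(np.arctan2(-c[0],100-c[1])%6.283, np.hypot(c[0],c[1]-100))
go(-45*np.sin(9.98),100-45*np.cos(9.98),95)"
python3 circ.py 9.98 2.20 32 0
```

```text
time_s: 7.05
position: [623.0, 73.3, 94.8]
tcp_rot: [-3.131, 0.247, 0.003]
ft_force: [-0.4, 1.8, 9.0]
opening: 19.1
finger_force: 30.1
time_s: 7.65
position: [623.7, 72.7, 94.8]
tcp_rot: [-3.131, 0.248, -0.0]
ft_force: [3.0, 1.9, 6.5]
opening: 19.3
finger_force: 29.9
3.676923076105041 45.46482156568966
shift [ 0.003  0.005 -0.001] turn [-0.001 -0.    -0.009] at [ 23.2 139.1  94.8] F [3.  1.9 6.5] open 19.3 t 7.65
1 -0.05 -0.023 0 0 0 0; 1 -0.103 -0.033 0 0 0 0; 1 -0.158 -0.03 0 0 0 0; 1 -0.21 -0.014 0 0 0 0; 1 -0.257 0.014 0 0 0 0; 1 -0.295 0.052 0 0 0 0; 1 -0.324 0.099 0 0 0 0; 1 -0.34 0.151 0 0 0 0
1 -0.003 0.054 0 0 0 0; 1 0.007 0.108 0 0 0 0; 1 0.029 0.157 0 0 0 0; 1 0.063 0.2 0 0 0 0; 1 0.106 0.234 0 0 0 0; 1 0.156 0.256 0 0 0 0; 1 0.21 0.265 0 0 0 0; 1 0.265 0.261 0 0 0 0
1 0.051 -0.017 0 0 0 0; 1 0.098 -0.046 0 0 0 0; 1 0.136 -0.085 0 0 0 0; 1 0.163 -0.132 0 0 0 0; 1 0.178 -0.185 0 0 0 0; 1 0.181 -0.239 0 0 0 0; 1 0.17 -0.292 0 0 0 0; 1 0.146 -0.342 0 0 0 0
1 -0.035 -0.042 0 0 0 0; 1 -0.078 -0.074 0 0 0 0; 1 -0.129 -0.095 0 0 0 0; 1 -0.183 -0.104 0 0 0 0; 1 -0.237 -0.099 0 0 0 0; 1 -0.289 -0.081 0 0 0 0; 1 -0.334 -0.051 0 0 0 0; 1 -0.372 -0.011 0 0 0 0
```

```bash

python3 -m handwheel '1 -0.05 -0.023 0 0 0 0; 1 -0.103 -0.033 0 0 0 0; 1 -0.158 -0.03 0 0 0 0; 1 -0.21 -0.014 0 0 0 0; 1 -0.257 0.014 0 0 0 0; 1 -0.295 0.052 0 0 0 0; 1 -0.324 0.099 0 0 0 0; 1 -0.34 0.151 0 0 0 0'
python3 -m handwheel '1 -0.003 0.054 0 0 0 0; 1 0.007 0.108 0 0 0 0; 1 0.029 0.157 0 0 0 0; 1 0.063 0.2 0 0 0 0; 1 0.106 0.234 0 0 0 0; 1 0.156 0.256 0 0 0 0; 1 0.21 0.265 0 0 0 0; 1 0.265 0.261 0 0 0 0'
python3 -m handwheel '1 0.051 -0.017 0 0 0 0; 1 0.098 -0.046 0 0 0 0; 1 0.136 -0.085 0 0 0 0; 1 0.163 -0.132 0 0 0 0; 1 0.178 -0.185 0 0 0 0; 1 0.181 -0.239 0 0 0 0; 1 0.17 -0.292 0 0 0 0; 1 0.146 -0.342 0 0 0 0'
python3 -c "
from h import *
c=toC(arm.read_state()['position']);print(np.arctan2(-c[0],100-c[1])%6.283, np.hypot(c[0],c[1]-100))
go(-45*np.sin(4.145),100-45*np.cos(4.145),95)"
```

```text
time_s: 8.45
position: [552.2, 51.8, 94.8]
tcp_rot: [3.131, -0.249, 0.003]
ft_force: [7.0, -1.0, 3.9]
opening: 19.0
finger_force: 29.6
time_s: 9.25
position: [595.2, -7.3, 94.7]
tcp_rot: [3.131, -0.25, -0.004]
ft_force: [-1.1, 1.3, 11.4]
opening: 19.0
finger_force: 30.3
time_s: 10.05
position: [636.8, 55.2, 94.8]
tcp_rot: [3.131, -0.251, 0.003]
ft_force: [3.7, 0.2, 6.3]
opening: 18.9
finger_force: 29.9
4.160117408357121 45.57027539965059
shift [-0.004 -0.002 -0.001] turn [ 0.001 -0.004 -0.013] at [ 38.8 123.9  94.8] F [3.7 0.2 6.3] open 18.9 t 10.05
```

```bash

python3 -m handwheel '1 -0.035 -0.042 0 0 0 0; 1 -0.078 -0.074 0 0 0 0; 1 -0.129 -0.095 0 0 0 0; 1 -0.183 -0.104 0 0 0 0; 1 -0.237 -0.099 0 0 0 0; 1 -0.289 -0.081 0 0 0 0; 1 -0.334 -0.051 0 0 0 0; 1 -0.372 -0.011 0 0 0 0'
python3 -m handwheel '1 0 0 0 0 0 0;1 0 0 0 0 0 0;1 0 0 0 0 0 0;1 0 0 0 0 0 0;1 0 0 0 0 0 0;1 0 0 0 0 0 0'
python3 -c "
from h import *
c=toC(arm.read_state()['position']);print(np.arctan2(-c[0],100-c[1])%6.283, np.hypot(c[0],c[1]-100))
go(-45*np.sin(2.2),100-45*np.cos(2.2),95)"
python3 circ.py 2.2 5.1 13 3
```

```text
time_s: 10.85
position: [562.3, 68.7, 94.7]
tcp_rot: [3.13, -0.249, 0.001]
ft_force: [5.0, -1.9, 6.6]
opening: 18.6
finger_force: 29.9
time_s: 11.45
position: [562.1, 68.3, 94.7]
tcp_rot: [3.129, -0.25, -0.002]
ft_force: [0.0, -1.1, 9.3]
opening: 19.4
finger_force: 30.2
2.1723951258731926 44.879393935301756
shift [ 0.003 -0.005 -0.002] turn [ 0.005  0.002 -0.012] at [-37.  125.4  94.7] F [ 0.  -1.1  9.3] open 19.4 t 11.45
1 0.034 -0.037 0 0 0 0; 1 0.075 -0.066 0 0 0 0; 1 0.121 -0.084 0 0 0 0; 1 0.171 -0.092 0 0 0 0; 1 0.221 -0.089 0 0 0 0; 1 0.269 -0.075 0 0 0 0; 1 0.313 -0.051 0 0 0 0; 1 0.35 -0.017 0 0 0 0
1 0.029 0.041 0 0 0 0; 1 0.048 0.087 0 0 0 0; 1 0.057 0.136 0 0 0 0; 1 0.054 0.186 0 0 0 0; 1 0.04 0.234 0 0 0 0; 1 0.04 0.234 0 0 0 0; 1 0.04 0.234 0 0 0 0; 1 0.04 0.234 0 0 0 0
```

```bash

python3 -m handwheel '1 0.034 -0.037 0 0 0 0; 1 0.075 -0.066 0 0 0 0; 1 0.121 -0.084 0 0 0 0; 1 0.171 -0.092 0 0 0 0; 1 0.221 -0.089 0 0 0 0; 1 0.269 -0.075 0 0 0 0; 1 0.313 -0.051 0 0 0 0; 1 0.35 -0.017 0 0 0 0'
python3 -m handwheel '1 0.029 0.041 0 0 0 0; 1 0.048 0.087 0 0 0 0; 1 0.057 0.136 0 0 0 0; 1 0.054 0.186 0 0 0 0; 1 0.04 0.234 0 0 0 0; 1 0.04 0.234 0 0 0 0; 1 0.04 0.234 0 0 0 0; 1 0.04 0.234 0 0 0 0'
python3 -m handwheel '1 0 0 0 0 0 0;1 0 0 0 0 0 0;1 0 0 0 0 0 0'
python3 -c "
from h import *
c=toC(arm.read_state()['position']);print(np.arctan2(-c[0],100-c[1])%6.283, np.hypot(c[0],c[1]-100))
go(-45*np.sin(5.1),100-45*np.cos(5.1),95)"
```

```text
time_s: 12.25
position: [632.1, 63.6, 94.8]
tcp_rot: [-3.13, 0.247, 0.001]
ft_force: [1.7, 2.4, 7.6]
opening: 18.9
finger_force: 30.0
time_s: 13.05
position: [632.5, 12.6, 94.8]
tcp_rot: [3.129, -0.251, -0.001]
ft_force: [1.9, -2.5, 8.1]
opening: 19.0
finger_force: 30.0
time_s: 13.35
position: [632.6, 12.7, 94.8]
tcp_rot: [3.129, -0.251, -0.001]
ft_force: [1.8, -2.3, 7.8]
opening: 19.1
finger_force: 30.0
5.141211678224252 45.19568563480368
shift [ 0.003 -0.009 -0.001] turn [ 0.005  0.    -0.013] at [41.1 81.2 94.8] F [ 1.8 -2.3  7.8] open 19.1 t 13.35
```

```bash

python3 -m handwheel '0 0 0 0 0 0 0;0 0 0 0 0 0 0;0 0 0 0 0 0 0;0 0 0 0 0 0 0;0 0 0 -.2 0 0 0;0 0 0 -.4 0 0 0;0 0 0 -.4 0 0 0'
python3 -m handwheel '0 -.19 .215 0 0 0 0;0 -.38 .43 0 0 0 0;0 -.38 .43 0 0 0 0;0 -.38 .43 0 0 0 0'
python3 - <<'E'
from h import *
go(-37,-5,102)
g=G('wrist'); cv2.imwrite('pics/w2.png',cv2.cvtColor(g['img'],cv2.COLOR_RGB2BGR))
import pickle; pickle.dump(g,open('w2.pkl','wb'))
E
```

```text
time_s: 14.05
position: [635.7, 14.9, 180.3]
tcp_rot: [-3.131, 0.249, -0.015]
ft_force: [0.8, 0.3, 0.7]
opening: 85.1
finger_force: 0.0
time_s: 14.45
position: [542.1, -61.4, 173.9]
tcp_rot: [3.129, -0.257, -0.002]
ft_force: [0.0, 0.5, -0.1]
opening: 85.0
finger_force: 0.0
shift [-0.    -0.005  0.359] turn [ 0.004  0.002 -0.02 ] at [-36.9  -5.9 173.9] F [ 0.   0.5 -0.1] open 85.0 t 14.45
```

View pics/w2.png

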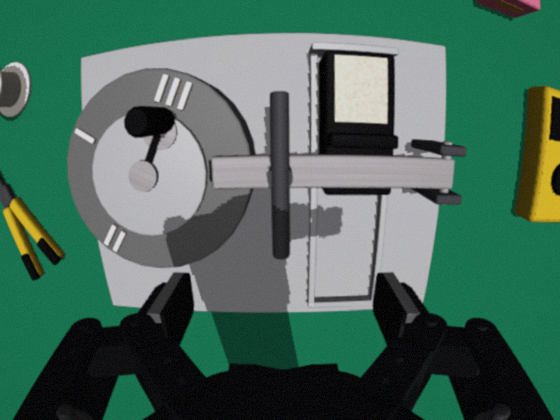

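```bash

python3 -m handwheel '0 0 -.005 .15 0 0 0;0 0 -.005 .36 0 0 0;0 0 -.005 .36 0 0 0;1 0 -.005 .36 0 0 0;1 0 -.005 .36 0 0 0;1 0 -.005 .36 0 0 0;1 0 -.005 .36 0 0 0;1 0 -.005 .36 0 0 0' 30
python3 -m handwheel '1 0 0 0 0 0 0;1 0 0 0 0 0 0;1 0 0 0 0 0 0'
python3 -c "
from h import *
go(-37,-5,102)"
```

```text
time_s: 15.3
position: [544.6, -59.7, 103.4]
tcp_rot: [3.128, -0.249, 0.002]
ft_force: [-2.5, -17.6, 4.4]
opening: 12.4
finger_force: 8.5
time_s: 15.6
position: [544.4, -60.4, 103.5]
tcp_rot: [3.128, -0.252, 0.002]
ft_force: [-1.1, -5.6, 6.1]
opening: 10.4
finger_force: 30.8
shift [-0.011  0.003  0.007] turn [ 0.007 -0.003 -0.014] at [-34.8  -4.4 103.5] F [-1.1 -5.6  6.1] open 10.4 t 15.6
```

```bash
cat > bar.py <<'E'
import numpy as np
h=17.5; k=.3
def tcp(p):
    rod=np.array([130*np.cos(p)-28*np.sin(p),130*np.sin(p)+28*np.cos(p)])
    return rod-h*np.array([np.sin(k*p),-np.cos(k*p)])   # cradle y,z
def rows(p0,ps):
    t=k*p0; d=[]
    for p in ps:
        y,z=tcp(p)-tcp(p0)
        ty,tz=-y,-z                    # start tool axes, untilted
        a,b=ty*np.cos(t)+tz*np.sin(t), -ty*np.sin(t)+tz*np.cos(t)
        d.append(f'1 0 {a/200:.3f} {b/200:.3f} {k*(p-p0)/.5:.3f} 0 0')
    print('; '.join(d))
rows(0,[.05,.1,.15]); rows(.15,np.linspace(.15,.95,9)[1:]); rows(.95,np.linspace(.95,1.75,9)[1:])
E
python3 bar.py
```

```text
1 0 0.009 -0.032 0.030 0 0; 1 0 0.020 -0.064 0.060 0 0; 1 0 0.032 -0.095 0.090 0 0
1 0 0.026 -0.062 0.060 0 0; 1 0 0.059 -0.121 0.120 0 0; 1 0 0.097 -0.177 0.180 0 0; 1 0 0.141 -0.229 0.240 0 0; 1 0 0.190 -0.277 0.300 0 0; 1 0 0.243 -0.319 0.360 0 0; 1 0 0.300 -0.356 0.420 0 0; 1 0 0.361 -0.388 0.480 0 0
1 0 0.056 -0.040 0.060 0 0; 1 0 0.115 -0.074 0.120 0 0; 1 0 0.178 -0.102 0.180 0 0; 1 0 0.243 -0.125 0.240 0 0; 1 0 0.310 -0.140 0.300 0 0; 1 0 0.379 -0.149 0.360 0 0; 1 0 0.448 -0.152 0.420 0 0; 1 0 0.516 -0.147 0.480 0 0
```

```bash

python3 -m handwheel '1 0 0.009 -0.032 0.030 0 0; 1 0 0.020 -0.064 0.060 0 0; 1 0 0.032 -0.095 0.090 0 0;1 0 0.032 -0.095 0.090 0 0'
python3 -c "
from h import *
go(-37,-5,102)"
```

```text
time_s: 16.0
position: [543.4, -66.2, 121.5]
tcp_rot: [-3.088, 0.25, -0.008]
ft_force: [2.9, -5.4, -4.3]
opening: 10.2
finger_force: 29.9
shift [-0.011 -0.022  0.099] turn [-0.088 -0.004 -0.016] at [-34.9 -10.4 121.5] F [ 2.9 -5.4 -4.3] open 10.2 t 16.0
```

```bash

python3 -m handwheel '1 0 0.026 -0.062 0.060 0 0; 1 0 0.059 -0.121 0.120 0 0; 1 0 0.097 -0.177 0.180 0 0; 1 0 0.141 -0.229 0.240 0 0; 1 0 0.190 -0.277 0.300 0 0; 1 0 0.243 -0.319 0.360 0 0; 1 0 0.300 -0.356 0.420 0 0; 1 0 0.361 -0.388 0.480 0 0'
python3 - <<'E'
from h import *
go(-37,-5,102)
g=G('scene'); cv2.imwrite('pics/s2.png',cv2.resize(cv2.cvtColor(g['img'],cv2.COLOR_RGB2BGR)[80:350,150:430],(622,600)))
E
```

```text
time_s: 16.8
position: [532.6, -135.9, 196.8]
tcp_rot: [-2.844, 0.223, -0.036]
ft_force: [2.9, 4.3, 1.8]
opening: 10.7
finger_force: 29.4
shift [-0.013 -0.228  0.563] turn [-0.58  -0.006 -0.006] at [-34.9 -80.9 196.8] F [2.9 4.3 1.8] open 10.7 t 16.8
```

View pics/s2.png

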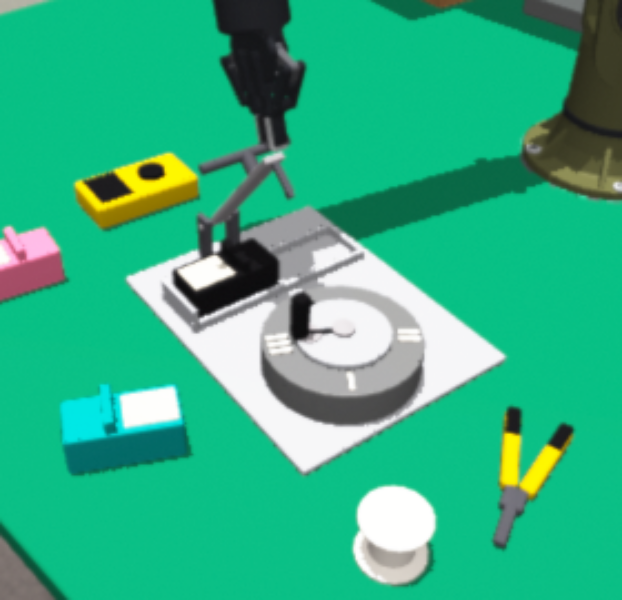

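The bar is unlocked and about 50° up, with the T-handle held in the fingers. Continue over the top.

```bash

python3 -m handwheel '1 0 0.056 -0.040 0.060 0 0; 1 0 0.115 -0.074 0.120 0 0; 1 0 0.178 -0.102 0.180 0 0; 1 0 0.243 -0.125 0.240 0 0; 1 0 0.310 -0.140 0.300 0 0; 1 0 0.379 -0.149 0.360 0 0; 1 0 0.448 -0.152 0.420 0 0; 1 0 0.516 -0.147 0.480 0 0'
python3 -m handwheel '1 0 0 0 0 0 0;1 0 0 0 0 0 0'
python3 - <<'E'
from h import *
go(-37,-5,102)
E
```

```text
time_s: 17.65
position: [515.7, -245.5, 199.0]
tcp_rot: [-2.609, 0.207, -0.062]
ft_force: [-1.5, -0.9, 8.7]
opening: 10.1
finger_force: 32.4
time_s: 17.85
position: [515.4, -247.2, 198.1]
tcp_rot: [-2.611, 0.211, -0.062]
ft_force: [-3.3, -5.0, 15.7]
opening: 10.4
finger_force: 33.7
shift [-0.021 -0.576  0.887] turn [-1.047 -0.013 -0.015] at [ -34.9 -193.5  198.1] F [-3.3 -5.  15.7] open 10.4 t 17.85
```

```bash

python3 -m handwheel '0 0 0 0 0 0 0;0 0 0 0 0 0 0;0 0 0 0 0 0 0;0 0 0 0 0 0 0;0 0 0 0 0 0 0;0 0 0 -.1 0 0 0;0 0 0 -.3 0 0 0;0 0 0 -.5 0 0 0'
python3 - <<'E'
from h import *
go(45,-65,200)
g=G('scene'); cv2.imwrite('pics/s3.png',cv2.resize(cv2.cvtColor(g['img'],cv2.COLOR_RGB2BGR)[80:350,150:430],(622,600)))
E
```

```text
time_s: 18.65
position: [505.8, -293.9, 281.9]
tcp_rot: [-2.608, 0.207, -0.054]
ft_force: [1.1, -0.2, -0.1]
opening: 85.2
finger_force: 0.0
shift [ 0.408 -0.558  0.797] turn [-1.052e+00  1.000e-03 -9.000e-03] at [ -37.3 -241.1  281.9] F [ 1.1 -0.2 -0.1] open 85.2 t 18.65
```

View pics/s3.png

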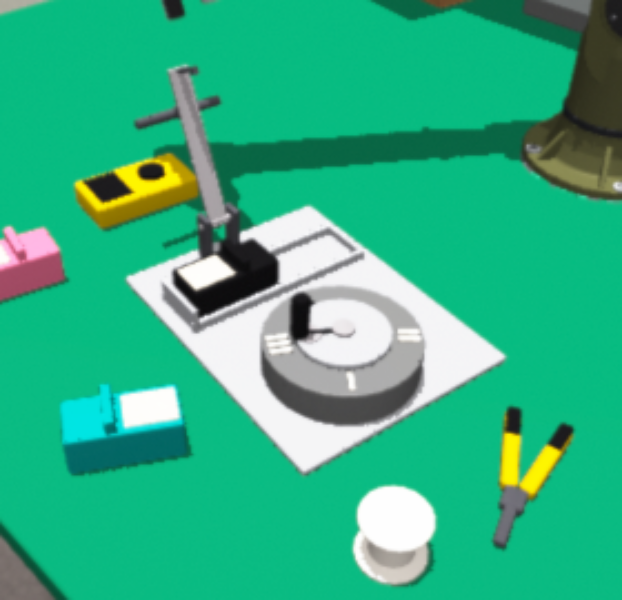

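```bash

python3 -m handwheel '1 0 0 -.25 0 0 0;1 0 0 -.4 0 0 0;1 0 0 -.4 -.3 0 0;1 0 0 -.4 -.6 0 0;1 0 0 -.4 -.85 0 0;1 0 0 -.4 -1 0 0;1 0 0 -.4 -1 0 0'
python3 - <<'E'
from h import *
go(49,-65,180)
E
```

```text
time_s: 19.4
position: [501.4, -329.8, 351.8]
tcp_rot: [-3.109, 0.238, -0.006]
ft_force: [0.4, 0.1, -0.2]
opening: -0.3
finger_force: 0.0
shift [ 0.425 -1.04   0.885] turn [-0.048 -0.004  0.002] at [ -36.1 -277.3  351.8] F [ 0.4  0.1 -0.2] open -0.3 t 19.4
```

```bash

python3 -m handwheel '1 0 -.25 0 -.05 0 0;1 0 -.5 0 -.05 0 0;1 0 -.75 0 -.05 0 0;1 0 -1 0 -.05 0 0;1 .21 -1 .05 -.05 0 0;1 .425 -1 .25 -.05 0 0;1 .425 -1 .5 -.05 0 0;1 .425 -1 .7 -.05 0 0'
python3 -m handwheel '1 0 0 0 0 0 0;1 0 0 0 0 0 0'
python3 - <<'E'
from h import *
go(49,-65,84)
g=G('wrist'); cv2.imwrite('pics/w4.png',cv2.cvtColor(g['img'],cv2.COLOR_RGB2BGR))
E
```

```text
time_s: 20.2
position: [616.6, -147.5, 212.3]
tcp_rot: [-3.128, 0.253, 0.003]
ft_force: [-0.1, -0.4, -0.1]
opening: 0.2
finger_force: 0.0
time_s: 20.4
position: [615.6, -147.4, 215.5]
tcp_rot: [-3.13, 0.252, 0.003]
ft_force: [0.3, 0.1, 0.9]
opening: -0.0
finger_force: 0.0
shift [ 0.001 -0.072  0.657] turn [-0.003  0.004 -0.015] at [ 48.9 -79.6 215.5] F [0.3 0.1 0.9] open -0.0 t 20.4
```

View pics/w4.png

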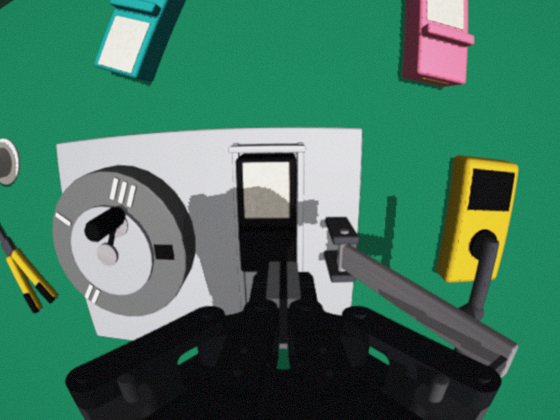

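```bash

python3 -m handwheel '1 0 -.07 .2 0 0 0;1 0 -.07 .4 0 0 0;1 0 -.07 .58 0 0 0;1 0 -.07 .655 0 0 0;1 0 -.07 .655 0 0 0;1 0 -.07 .655 0 0 0'
python3 -c "
from h import *
go(-73,-65,84)"
```

```text
time_s: 21.05
position: [620.1, -133.2, 87.5]
tcp_rot: [3.131, -0.251, 0.007]
ft_force: [0.2, -0.3, 0.6]
opening: -0.2
finger_force: 0.0
shift [-0.621  0.005  0.015] turn [ 0.001 -0.009 -0.013] at [ 51.1 -64.8  87.5] F [ 0.2 -0.3  0.6] open -0.2 t 21.05
```

```bash

python3 -m handwheel '1 -.03 0 .015 0 0 0;1 -.08 0 .015 0 0 0;1 -.12 0 .015 0 0 0;1 -.17 0 .015 0 0 0;1 -.22 0 .015 0 0 0;1 -.27 0 .015 0 0 0;1 -.32 0 .015 0 0 0;1 -.36 0 .015 0 0 0'
python3 -c "
from h import *
go(-73,-65,84)"
```

```text
time_s: 21.85
position: [548.6, -121.5, 83.7]
tcp_rot: [3.13, -0.25, 0.009]
ft_force: [5.1, -0.5, 4.2]
opening: -0.3
finger_force: 2.8
shift [-0.258  0.005 -0.003] turn [ 0.002 -0.012 -0.011] at [-21.3 -64.2  83.7] F [ 5.1 -0.5  4.2] open -0.3 t 21.85
```

Pushing at about 5 N. Finish gently.

```bash

python3 -m handwheel '1 -.04 0 0 0 0 0;1 -.08 0 0 0 0 0;1 -.12 0 0 0 0 0;1 -.16 0 0 0 0 0;1 -.2 0 0 0 0 0;1 -.23 0 0 0 0 0;1 -.25 0 0 0 0 0;1 -.25 0 0 0 0 0'
python3 - <<'E'
from h import *
go(-76,-65,84)
E
```

```text
time_s: 22.65
position: [498.8, -113.6, 83.1]
tcp_rot: [3.13, -0.25, 0.007]
ft_force: [5.3, -1.4, 3.7]
opening: 0.1
finger_force: 2.4
shift [-0.021  0.005 -0.004] turn [ 0.002 -0.009 -0.012] at [-71.7 -64.   83.1] F [ 5.3 -1.4  3.7] open 0.1 t 22.65
```

```bash

python3 -m handwheel '1 -.01 0 0 0 0 0;1 -.02 0 0 0 0 0;1 -.02 0 0 0 0 0'
python3 -m handwheel '1 -.005 0 0 0 0 0;1 -.01 0 0 0 0 0;1 -.01 0 0 0 0 0'
python3 -m handwheel '1 -.005 0 0 0 0 0;1 -.01 0 0 0 0 0;1 -.01 0 0 0 0 0'
python3 -c "
from h import *
go(-76,-65,84)"
```

```text
time_s: 22.95
position: [495.7, -113.0, 83.0]
tcp_rot: [3.131, -0.25, 0.008]
ft_force: [5.6, -1.4, 5.5]
opening: 0.1
finger_force: 3.0
time_s: 23.25
position: [495.2, -112.7, 83.5]
tcp_rot: [3.131, -0.25, 0.013]
ft_force: [8.3, -0.4, 3.7]
opening: -0.1
finger_force: 4.5
time_s: 23.55
position: [494.5, -112.7, 84.2]
tcp_rot: [3.13, -0.25, 0.017]
ft_force: [10.8, -1.1, 4.3]
opening: 0.1
finger_force: 5.3
shift [0.001 0.006 0.001] turn [ 0.001 -0.022 -0.011] at [-76.2 -63.8  84.2] F [10.8 -1.1  4.3] open 0.1 t 23.55
```

Contact with the lip at the expected place (-76). Back off, rise, and look.

```bash

python3 -m handwheel '1 .03 0 0 0 0 0;1 .06 0 0 0 0 0;1 .08 0 0 0 0 0;1 .08 0 -.2 0 0 0;1 .08 0 -.4 0 0 0;1 .08 0 -.6 0 0 0;1 .08 0 -.8 0 0 0;1 .08 0 -.8 0 0 0'
python3 - <<'E'
from h import *
go(-76,-65,84)
g=G('wrist'); a=g['img']; b=G('scene')['img']
cv2.imwrite('pics/f.png',cv2.cvtColor(cv2.resize(np.hstack([a,b[80:360,140:440].repeat(2,0).repeat(2,1)[:420,:560]]),(800,300)),cv2.COLOR_RGB2BGR))
E
```

```text
time_s: 24.35
position: [507.8, -114.8, 246.5]
tcp_rot: [3.129, -0.25, 0.011]
ft_force: [0.0, -0.1, -0.6]
opening: 0.1
finger_force: 0.0
shift [-0.072  0.005  0.812] turn [ 0.004 -0.014 -0.011] at [-62.7 -63.8 246.5] F [ 0.  -0.1 -0.6] open 0.1 t 24.35
```

View pics/f.png

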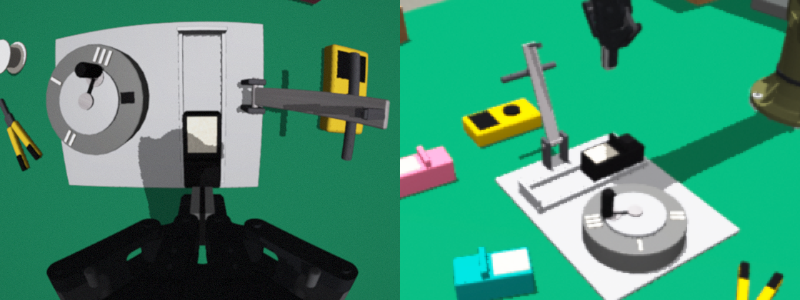

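The pack lies flat at the front lip, the bar is open, and the tool is clear of everything.

```bash
python3 -c "
from rig import arm
print(arm.sign_off())"
```

```text
the job is handed in; nothing more can be done
None
```

I dialled the combination, swung the bar open, slid the pack to the front lip and handed the job in at about 24 s; the sign-off call returned no verdict.

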